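# Stop the mould vibrator, clear the spatula, reset the stop

## Robot

A 6-joint arm with a two-finger parallel gripper is mounted at the origin on the work surface. World frame = base frame: x ahead of the robot, y to its left, z up, the work surface at z = 0. Lengths are in mm, angles in rad, forces in N, time in s.
With the tool pointing down it reaches from about 375 to 925 mm from the base axis. Payload 5.7 kg.
Tool frame: the origin (TCP) lies between the finger pads; the fingertips stand ahead of it and the grasp point (between the pads) lies 11 mm behind it (ctrl.finger_overhang is the z of the fingertips in the tool frame, in mm); z points along the fingers, y is the line along which they close (so a half turn about z gives the same grasp; the last joint's range is limited). The gripper opens to 85 mm and grips with 20 to 120 N. Pads are 22 mm wide; open, the fingers measure 114 mm over their backs; the gripper's body (76 mm by 85 mm) begins 54 mm behind the grasp point. The pads swing forward as they close: fully open they stand 13 mm farther back than shut.
Start: joints at [-1.289, 0.359, 1.51, -0, 1.272, -0.115], TCP at [231.864, -553.356, 239.267] pointing down, gripper open.
Joint ranges: [-2.97, 2.97], [-1.01, 2.36], [0.21, 2.38], [-0.96, 4.11], [0.2, 2.71], [-2.98, 2.98]. Speed limits (rad/s): [2.39, 2.39, 3.14, 3.14, 3.14, 3.14].

## Interface

Orientations are given as a unit quaternion [w, x, y, z].
In Python, from bench import ctrl gives the robot as it stands. The module is installed in compiled form; this text tells all that it offers.
- The arm moves only by the shell command python3 -m inch 'ROWS' [FORCE]. ROWS is JSON, a list of rows, each an object with "grip": the finger opening in mm, from 0 to 85.4; "xyz": the shift along the tool's x, y, z in mm, a list of three; "twist": the turn about the tool's z in degrees. In form: [{"grip": grip, "xyz": [x, y, z], "twist": twist}, ...]. A call has 1 to 5 rows; each row shifts and turns the commanded pose from where the row before left it, along the tool's axes as they then stand; what a row does not reach is not made up. A row lasts 1/12 s, in which the tool goes at most 41.7 mm and 7.16 degrees, less where a joint would pass 70% of its speed; a pose out of reach is approached as far as the arm can. A call with a gripper value outside its range is refused whole. The fingers move at their own pace and stop on an object; FORCE is the grip in N (left out, the last holds). Time passes only in rows, so rows that do not move let the fingers close. It gives the time, the measured TCP pose, the force, the opening and the grip force at its end, in the units of the state.
- ctrl.get_state(): the state, without advancing time (a new reading comes with each control period).
- ctrl.camera(name): name is "side" or "top"; returns the picture (420x560x3 uint8, red, green, blue); there is no depth.
- ctrl.camera_info(name): a dict with "fx", "fy", "cx", "cy" (pixels), "cam_to_world" (4x4, takes a point from camera to world coordinates). Camera axes: x right, y down, z forward; pixel columns grow to the right and rows downward; lengths in mm; the calibration is good to about 2 mm. A picture is of the moment at which its call begins. camera_info takes no time and is no camera call.
- ctrl.close_job(): hands the job in; it is judged then, once.
Trained networks look in the newest picture that a camera, given by its name, has taken for a name from the list of things; names that differ only in an ending like _2 or _b are one class to them, and where a whole thing is asked for, a point or a joint stands for the part that bears it (a point fixed in the world has none). Each returns a list of dicts, best first, with "confidence" (0 to 1); they miss things now and then, are a little off and sometimes report something else, mostly with a low value. They report only what shows in the picture. A call takes as long as a camera call. They do not tell look-alikes from the thing itself.
- ctrl.recognise(query, camera): "bbox" ([centre column, centre row, width, height] in pixels, round what is visible of it).
- ctrl.masks_of(query, camera): "pixels" (420x560 bool, what is visible of it) and "bbox" ([centre column, centre row, width, height] in pixels, round what is visible of it).
The state is a dict: "time": time; "qpos": joint angles; "joint_velocities": joint speeds; "tau": joint torques, N m; "tool_pos": TCP position; "ee_rot": TCP orientation; "force": force on the tool from outside, world axes, zero at the start; "moment": the same for the moment, N m; "grip_width": opening from 0.0 (shut) to 1.0 (fully open); "grasp_force": force on a finger pad.
Only numpy, scipy, OpenCV 4.12 (cv2) and the standard library are available. Lean on these libraries where they do the work, as an engineer would, in place of code of your own. Each camera call takes 0.05 s, during which the arm holds its last target. There are 200 camera calls.

## Task

A spatula has been left lying on the vibrating table. Press the red mushroom stop until it latches down, then take the spatula off and stand it handle-down in the blue pot, leaning outwards on the rim side away from the vibrating table. Then twist the stop clockwise to release it and leave it popped up, without shoving or tipping the pot or the other things on the counter.

Things in the scene. Friction and masses are not known exactly. Their poses are not given: they have to be found in the camera images.
- estop_top (a point): Centre of the top of the red mushroom head (40 mm across, 20 mm thick, its upright side 8 mm high at mid-thickness, white arrows on top) of an emergency-stop box: yellow and grey box 72 x 82 x 56 mm high, screwed to the counter to the left or right of the vibrating table. The head's vertical axis passes through this point; released, it is 92 mm above the counter and the head's underside 16 mm above the box's top; latched down, both are 8.5 mm lower. The box's sides are free.
- estop (a joint): How far the mushroom head is pressed down, m: 0 released (up), 0.010 fully down. A spring pushes it up with 5 N at the top and 8.5 N at the bottom; getting past the latch takes 9 to 10 N. Pressed beyond 0.009 and let go, it stays latched at 0.0085 until it is twisted.
- estop_turn (a joint): Clockwise turn of the mushroom head seen from above, rad: 0 at rest, end stop at 1.05. A light spring (0.04 N m at the end stop) turns it back to 0 in about 1 s. Latched down, it unlatches when turned past 0.8; it then pops up as soon as nothing holds it down.
- estop_base: The emergency-stop box itself; origin at the centre of its underside on the counter, under the mushroom head's axis.
- shaker: Vibrating table for chocolate moulds, fixed: steel, 340 (x) x 320 (y) mm, flat plate on top with its surface 106 mm above the counter and an 8 mm high, 4 mm thick lip all round. Origin at the centre of its underside; x points away from the robot, y to its left. A clear mould full of chocolates, 275 (x) x 135 (y) x 24 mm, stands fast on the left half of the plate. The table stands still throughout.
- spatula: Silicone spatula, 275 mm long, 90 g, lying flat on the free right half of the plate, blade away from the robot. Wooden handle 14 mm wide, 13 mm thick; orange blade 52 mm wide, 11 mm thick. Origin on the underside of the handle, 175 mm from the handle's end and 8 mm before the orange part, close to the centre of mass; x points along it to the blade, z up out of its upper face.
- spatula_end (a point): Centre of the end of the wooden handle (175 mm from the spatula's origin, 6.5 mm above its underside).
- spatula_tip (a point): Centre of the tip of the orange blade (100 mm from the spatula's origin, 6.5 mm above its underside).
- pot: Blue stoneware utensil pot, loose, 0.9 kg, empty: outer diameter 100 mm, height 125 mm, wall 4 mm, inside 92 mm wide with its floor 6 mm above the counter. It stands on the other side of the vibrating table from the stop. Origin at the centre of its underside, axes parallel to the counter's (y to the robot's left).
- pot_rim (a point): Centre of the pot's mouth, at rim height.
- cocoa_jar: Brown jar with black lid, 76 mm wide, 100 mm high; bystander. Origin: centre of its underside.
- spray: Bottle of sanitiser with white cap, 64 mm wide, 170 mm high; bystander. Origin: centre of its underside.
- scraper: Bench scraper, black grip and steel blade, about 95 x 140 x 16 mm, lying flat; bystander. Origin: centre of its underside.
- dipping_fork: Three-pronged dipping fork with dark handle, 205 mm long, lying flat; bystander. Origin: under its middle.
- gift_box: Brown and yellow gift box, 124 x 164 x 56 mm; bystander. Origin: centre of its underside.
Not all that is in view belongs to the job. What is shaped like the estop_base but purple is not meant. What is shaped like the pot but orange is not meant.

How it is judged:
By the outcome, as a careful person would: the job done as asked, in the order asked, and still so for the second after the job is handed in, with the robot touching nothing.
It also fails if it takes over 70 s, if anything falls off the work surface, if the arm or the gripper's body presses on something with over 40 N, if the wrist force passes 120 N, or if a joint passes its speed limit or range.

## Working session

There is one attempt and no reset: what is moved stays moved. The work goes in short steps, Python scripts to look and compute and a shell command to move; the robot and the scene stay as the last step left them, time stands still between calls to the robot, and variables do not carry over. Pictures are saved under pics/ and viewed, at most 10 in all, crops included, and the job is handed in when it is done.

```bash
mkdir -p pics; ls
python3 - <<'E'
from bench import ctrl
import cv2,numpy as np
for c in("side","top"):
    im=ctrl.camera(c); cv2.imwrite(f"pics/{c}0.png",im[:,:,::-1])
    i=ctrl.camera_info(c); print(c,i["fx"],i["cx"],i["cy"],np.round(i["cam_to_world"],3).tolist())
    for q in["estop_top","estop_base","pot","spatula","shaker"]:
        print(q,[(np.round(d["bbox"]).tolist(),round(d["confidence"],2)) for d in ctrl.recognise(q,c)])
s=ctrl.get_state();print(s)
E
```

```text
pics
side 403.5230904945919 281.33964193541624 203.20720599911152 [[-0.995, -0.086, 0.051, 450.908], [-0.099, 0.764, -0.637, 745.951], [0.016, -0.639, -0.769, 945.442], [0.0, 0.0, 0.0, 1.0]]
estop_top [([252.0, 205.0, 145.0, 118.0], 0.74), ([291.0, 134.0, 33.0, 36.0], 0.55), ([295.0, 125.0, 13.0, 13.0], 0.53)]
estop_base [([292.0, 133.0, 30.0, 33.0], 0.98), ([284.0, 108.0, 26.0, 28.0], 0.96), ([262.0, 389.0, 67.0, 60.0], 0.35)]
pot [([340.0, 406.0, 54.0, 29.0], 0.94), ([275.0, 313.0, 48.0, 63.0], 0.78)]
spatula [([260.0, 166.0, 95.0, 24.0], 0.94)]
shaker [([252.0, 206.0, 143.0, 119.0], 0.74)]
top 545.3855764378127 276.76951409573866 208.09565329710955 [[-0.008, -0.997, 0.08, 371.229], [-1.0, 0.008, -0.004, 53.068], [0.003, -0.08, -0.997, 1641.373], [0.0, 0.0, 0.0, 1.0]]
estop_top [([456.0, 190.0, 18.0, 17.0], 0.58), ([171.0, 134.0, 33.0, 28.0], 0.53), ([409.0, 206.0, 11.0, 12.0], 0.42)]
estop_base [([448.0, 189.0, 36.0, 34.0], 0.97), ([402.0, 203.0, 41.0, 32.0], 0.71)]
pot [([96.0, 262.0, 51.0, 40.0], 0.95), ([173.0, 210.0, 40.0, 37.0], 0.89)]
spatula [([322.0, 179.0, 19.0, 101.0], 0.77)]
shaker [([287.0, 183.0, 118.0, 130.0], 0.71)]
{'time': 0.6, 'qpos': array([-1.28909528e+00,  3.58782902e-01,  1.51040923e+00, -3.94947858e-05,
        1.27243915e+00, -1.15099337e-01]), 'joint_velocities': array([-0.00046706, -0.00058097,  0.00052565, -0.00063849,  0.00067334,
       -0.00113835]), 'tau': array([-2.89335876e-04, -5.27293253e+01, -2.78916299e+01, -3.43606080e-04,
        2.07534678e-03, -2.11822027e-06]), 'tool_pos': array([ 231.8580833 , -553.37564058,  239.27344427]), 'ee_rot': array([-1.76751980e-05,  9.80382012e-01,  1.97106851e-01, -2.04163052e-05]), 'force': array([ 0.1978757 , -0.82449319,  0.87091559]), 'moment': array([0.03027305, 0.01236253, 0.01607569]), 'grasp_force': 0.0, 'grip_width': 1.0007700057133124}
```

View pics/top0.png

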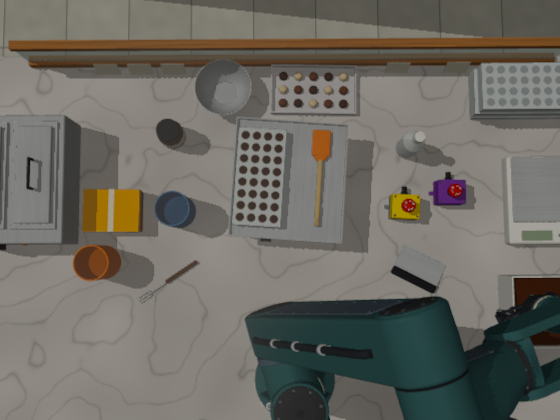

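View pics/side0.png

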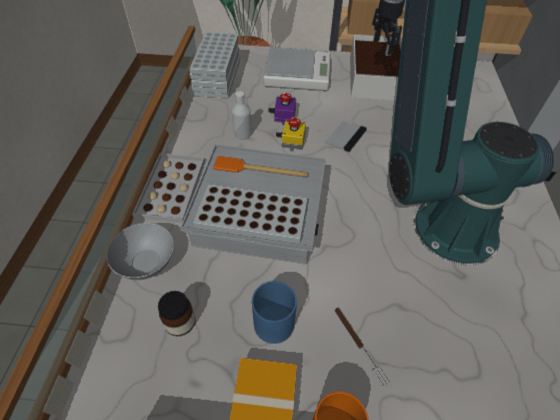

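Candidates: for the stop, yellow box at top (405,207) and purple at (450,192), so I choose yellow. For the pot, blue at (175,209) and orange at (97,263), so I choose blue. There is only one spatula, at (320,178). Next I measure and check with one crop.

```bash
cat > h.py <<'E'
from bench import ctrl
import numpy as np,cv2
def at_z(c,u,v,z):
    i=ctrl.camera_info(c);M=np.array(i["cam_to_world"])
    d=M[:3,:3]@[(u-i["cx"])/i["fx"],(v-i["cy"])/i["fy"],1];o=M[:3,3]
    return o+d*(z-o[2])/d[2]
def pix(c,p):
    i=ctrl.camera_info(c);q=np.linalg.inv(np.array(i["cam_to_world"]))@[*p,1]
    return q[0]/q[2]*i["fx"]+i["cx"],q[1]/q[2]*i["fy"]+i["cy"]
def tri(u1,u2):  # top pixel, side pixel
    A=[];b=[]
    for c,u in(("top",u1),("side",u2)):
        o=np.array(ctrl.camera_info(c)["cam_to_world"])[:3,3];d=at_z(c,*u,0)-o;d/=np.linalg.norm(d)
        P=np.eye(3)-np.outer(d,d);A.append(P);b.append(P@o)
    return np.linalg.lstsq(np.vstack(A),np.hstack(b),rcond=None)[0]
E
python3 - <<'E'
from h import *
print("overhang",ctrl.finger_overhang)
R=lambda a:np.round(a,1).tolist()
T=ctrl.camera("top");S=ctrl.camera("side")
def blob(im,box,lo):
    u,v,w,h=box;hsv=cv2.cvtColor(im,cv2.COLOR_RGB2HSV);m=np.zeros(im.shape[:2],bool)
    H,Sa,V=[hsv[...,k].astype(int) for k in range(3)]
    red=((H<6)|(H>172))&(Sa>150)&(V>90)
    m[v-h:v+h,u-w:u+w]=red[v-h:v+h,u-w:u+w]
    y,x=np.nonzero(m);return (x.min()+x.max())/2,(y.min()+y.max())/2,len(x),x.max()-x.min(),y.max()-y.min()
for c,im,b in(("top",T,(409,206,10,10)),("side",S,(295,125,10,10))):
    r=blob(im,b,0);print(c,"red",R(r),"z87",R(at_z(c,r[0],r[1],87)))
# spatula & pot
for c in("top","side"):
    for d in ctrl.masks_of("spatula",c)[:1]:
        y,x=np.nonzero(d["pixels"]);p=np.array([at_z(c,a,b,116)[:2] for a,b in zip(x,y)])
        m=p.mean(0);h=p[p[:,0]<p[:,0].max()-110]; vx,vy,x0,y0=cv2.fitLine(h.astype(np.float32),cv2.DIST_L2,0,.01,.01).ravel()
        print(c,"spat x",R([p[:,0].min(),p[:,0].max()]),"line",round(np.degrees(np.arctan(vy/vx)),1),R([x0,y0]))
        for X in np.arange(p[:,0].max()-115,p[:,0].max(),12):
            q=p[abs(p[:,0]-X)<6];print(R([X,q[:,1].min(),q[:,1].max()]))
    for d in ctrl.masks_of("pot",c):
        print(c,"pot",R(d["bbox"]))
        y,x=np.nonzero(d["pixels"]);p=np.array([at_z(c,a,b,125)[:2] for a,b in zip(x,y)])
        if c=="top":
            print(R(p.min(0)),R(p.max(0)))
crop=cv2.resize(np.hstack([T[110:250,290:470],S[90:200,200:380][:140] if 0 else S[90:230,200:380]]),None,fx=2.2,fy=2.2,interpolation=cv2.INTER_CUBIC)
cv2.imwrite("pics/crop1.png",crop[:,:,::-1])
E
```

```text
overhang 8.0
top red [408.0, 205.0, 92.0, 12.0, 12.0] z87 [502.1, -328.4, 87.0]
side red [294.0, 122.0, 57.0, 10.0, 8.0] z87 [500.6, -319.9, 87.0]Traceback (most recent call last):
  File "<stdin>", line 17, in <module>
cv2.error: OpenCV(4.12.0) /io/opencv/modules/imgproc/src/linefit.cpp:50: error: (-215:Assertion failed) count > 0 in function 'fitLine2D_wods'
```

Run:
```python
from h import *
R=lambda a:np.round(a,1).tolist()
T=ctrl.camera("top");S=ctrl.camera("side")
for c in("top","side"):
    for d in ctrl.masks_of("spatula",c):
        y,x=np.nonzero(d["pixels"]);print(c,R(d["bbox"]),round(d["confidence"],2),len(x))
        if len(x)<500: continue
        p=np.array([at_z(c,a,b,116)[:2] for a,b in zip(x,y)])
        h=p[p[:,0]<p[:,0].max()-110]; vx,vy,x0,y0=cv2.fitLine(h.astype(np.float32),cv2.DIST_L2,0,.01,.01).ravel()
        print(c,"spat x",R([p[:,0].min(),p[:,0].max()]),"line",round(float(np.degrees(np.arctan(vy/vx))),1),R([x0,y0]))
        for X in np.arange(p[:,0].max()-115,p[:,0].max(),16):
            q=p[abs(p[:,0]-X)<6];print(R([X,q[:,1].min(),q[:,1].max()]))
    for d in ctrl.masks_of("pot",c):
        y,x=np.nonzero(d["pixels"]);p=np.array([at_z(c,a,b,125)[:2] for a,b in zip(x,y)])
        print(c,"pot",R(d["bbox"]),R(p.min(0)),R(p.max(0)))
crop=cv2.resize(np.hstack([T[110:250,290:470],S[90:230,200:380]]),None,fx=2.2,fy=2.2,interpolation=cv2.INTER_CUBIC)
cv2.imwrite("pics/crop1.png",crop[:,:,::-1])
```

```text
top [322.3, 180.3, 17.8, 95.4] 0.9 798
top spat x [442.6, 712.5] line -4.2 [520.5999755859375, -66.9000015258789]
[597.5, -75.4, -69.6]
[613.5, -78.5, -67.0]
[629.5, -92.9, -61.7]
[645.5, -98.7, -50.6]
[661.5, -99.0, -53.6]
[677.5, -102.1, -53.7]
[693.5, -105.2, -54.0]
[709.5, -105.3, -57.0]
top pot [173.7, 210.4, 39.2, 33.7] [442.3, 278.2] [540.5, 389.8]
top pot [96.8, 263.5, 47.9, 40.3] [297.9, 482.0] [394.4, 614.6]
side [290.6, 124.8, 7.5, 6.7] 0.57 86
side pot [274.0, 312.3, 44.6, 61.2] [443.6, 295.6] [541.2, 439.4]Traceback (most recent call last):
  File "<stdin>", line 14, in <module>
  File "h.py", line 4, in at_z
    i=ctrl.camera_info(c);M=np.array(i["cam_to_world"])
ValueError: time passes only in moves, steps and waits
```

```bash
sed -i 's/^def at_z/import functools\n@functools.lru_cache\ndef info(c): return ctrl.camera_info(c)\ndef at_z/; s/i=ctrl.camera_info(c)/i=info(c)/; s/ctrl.camera_info(c)\["/info(c)["/' h.py
python3 - <<'E'
from h import *
R=lambda a:np.round(a,1).tolist()
T=ctrl.camera("top");S=ctrl.camera("side")
crop=cv2.resize(np.hstack([T[110:250,290:470],S[90:230,200:380]]),None,fx=2.2,fy=2.2,interpolation=cv2.INTER_CUBIC)
cv2.imwrite("pics/crop1.png",crop[:,:,::-1])
h=cv2.cvtColor(T,cv2.COLOR_RGB2HSV).astype(int)
m=(h[...,0]>98)&(h[...,0]<118)&(h[...,1]>90);m[:,:145]=0;m[:,205:]=0;m[:180]=0;m[240:]=0
y,x=np.nonzero(m);print("pot px",x.min(),x.max(),y.min(),y.max())
xr=at_z("top",x.min()-.5,210,125);a=at_z("top",175,y.min()-.5,125);print("left edge y",R(xr),"far edge x",R(a),"near edge x",R(at_z("top",175,y.max()+.5,125)))
print(R(tri((408,205),(294,122.5))))
E
```

```text
pot px 161 188 191 225
left edge y [490.2, 371.5, 125.0] far edge x [544.5, 331.5, 125.0] near edge x [446.6, 330.8, 125.0]
[502.0, -331.0, 76.0]
```

View pics/crop1.png

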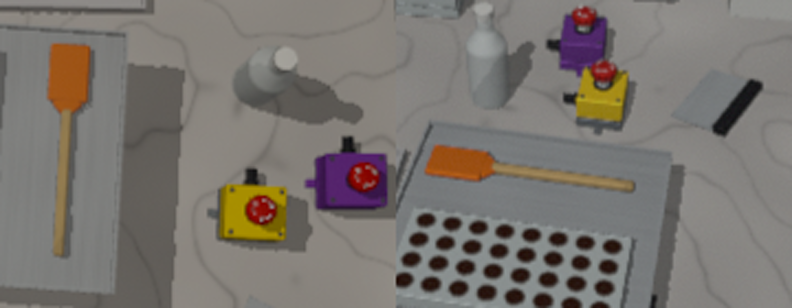

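The crop confirms the yellow box with the red head at top pixel ≈(409,205), clear of the purple one. I'll shut the fingers and go above the head.

```bash
cat > g.py <<'E'
# usage: g.py x y z [yaw of tool x, deg]: prints remaining shift in tool axes and twist
from h import *;import sys
s=ctrl.get_state();w,x,y,z=s["ee_rot"]
from scipy.spatial.transform import Rotation as Ro
R=Ro.from_quat([x,y,z,w]).as_matrix();yaw=np.degrees(np.arctan2(R[1,0],R[0,0]))
t=np.array(list(map(float,sys.argv[1:4])))
print("t",round(s["time"],2),"pos",np.round(s["tool_pos"],1),"yaw",round(yaw,1),"tilt",np.round(R[:2,2],3),"d",np.round(R.T@(t-s["tool_pos"]),1),"F",np.round(s["force"],1),"q6",round(s["qpos"][5],2),"w",round(s["grip_width"]*85.4,1),"gf",round(s["grasp_force"],1))
if len(sys.argv)>4: print("twist",round(((yaw-float(sys.argv[4]))+180)%360-180,1))
E
python3 -m inch '[{"grip":0,"xyz":[33.5,-10.2,10],"twist":0},{"grip":0,"xyz":[33.5,-10.2,10],"twist":0},{"grip":0,"xyz":[33.5,-10.2,10],"twist":0},{"grip":0,"xyz":[33.5,-10.2,10],"twist":0},{"grip":0,"xyz":[33.5,-10.2,10],"twist":0}]' 40
python3 -m inch '[{"grip":0,"xyz":[33.5,-10.2,10],"twist":0},{"grip":0,"xyz":[33.5,-10.2,10],"twist":0},{"grip":0,"xyz":[33.5,-10.2,10],"twist":0},{"grip":0,"xyz":[33.5,-10.2,10],"twist":0},{"grip":0,"xyz":[33.5,-10.2,10],"twist":0}]'
python3 -m inch '[{"grip":0,"xyz":[0,0,0],"twist":0},{"grip":0,"xyz":[0,0,0],"twist":0}]'
python3 g.py 502 -329 120 22.7
```

```text
time: 1.57
tool_pos: [367.6, -440.6, 189.0]
ee_rot: [0.0, 0.98, 0.197, 0.0]
force: [-0.2, -0.9, -0.1]
grip_width: 0.3
grasp_force: 0.0
time: 1.98
tool_pos: [502.7, -328.6, 138.9]
ee_rot: [0.0, 0.98, 0.197, 0.0]
force: [-0.1, -0.5, -0.6]
grip_width: -0.001
grasp_force: 0.0
time: 2.15
tool_pos: [502.3, -328.2, 138.5]
ee_rot: [-0.001, 0.98, 0.199, -0.0]
force: [-0.2, -0.4, 0.0]
grip_width: -0.001
grasp_force: 0.0
t 2.15 pos [ 502.3 -328.2  138.5] yaw 22.9 tilt [-0.001  0.001] d [-0.6  0.7 18.5] F [-0.2 -0.4  0. ] q6 0.48 w -0.1 gf 0.0
twist 0.2
```

```bash
python3 -m inch '[{"grip":0,"xyz":[0,0,18],"twist":0},{"grip":0,"xyz":[0,0,16],"twist":0},{"grip":0,"xyz":[0,0,4],"twist":0},{"grip":0,"xyz":[0,0,3],"twist":0},{"grip":0,"xyz":[0,0,0],"twist":0}]' |grep -E "pos|force"
python3 -m inch '[{"grip":0,"xyz":[0,0,3],"twist":0},{"grip":0,"xyz":[0,0,0],"twist":0}]' |grep -E "pos|force"
python3 -m inch '[{"grip":0,"xyz":[0,0,2],"twist":0},{"grip":0,"xyz":[0,0,0],"twist":0}]' |grep -E "pos|force"
python3 -m inch '[{"grip":0,"xyz":[0,0,1.5],"twist":0},{"grip":0,"xyz":[0,0,0],"twist":0}]' |grep -E "pos|force"
```

```text
tool_pos: [500.2, -330.1, 98.5]
force: [-2.8, 0.5, 5.0]
grasp_force: 2.4
tool_pos: [500.6, -330.4, 96.5]
force: [-3.3, 0.8, 5.6]
grasp_force: 3.0
tool_pos: [500.6, -330.3, 94.8]
force: [-4.4, 1.4, 6.8]
grasp_force: 3.6
tool_pos: [500.9, -330.5, 93.4]
force: [-2.5, 2.1, 5.3]
grasp_force: 2.7
```

```bash
python3 -m inch '[{"grip":0,"xyz":[0,0,2],"twist":0},{"grip":0,"xyz":[0,0,0],"twist":0}]' |grep -E "pos|force"
python3 -m inch '[{"grip":0,"xyz":[0,0,2],"twist":0},{"grip":0,"xyz":[0,0,0],"twist":0}]' |grep -E "pos|force"
python3 -m inch '[{"grip":0,"xyz":[0,0,2],"twist":0},{"grip":0,"xyz":[0,0,0],"twist":0}]' |grep -E "pos|force"
```

```text
tool_pos: [501.0, -330.5, 91.3]
force: [-3.5, 1.1, 7.4]
grasp_force: 3.7
tool_pos: [501.1, -330.5, 89.9]
force: [-4.6, 2.2, 10.8]
grasp_force: 5.2
tool_pos: [501.4, -330.8, 89.7]
force: [-7.8, 3.8, 25.4]
grasp_force: 12.5
```

```bash
python3 -m inch '[{"grip":0,"xyz":[0,0,-4],"twist":0},{"grip":0,"xyz":[0,0,-2],"twist":0},{"grip":0,"xyz":[0,0,0],"twist":0}]' |grep -E "pos|force"
python3 -m inch '[{"grip":0,"xyz":[0,0,-2],"twist":0},{"grip":0,"xyz":[0,0,0],"twist":0}]' |grep -E "pos|force"
python3 g.py 652 -76 240 -4
```

```text
tool_pos: [502.2, -331.0, 93.4]
force: [-0.7, -1.1, -0.1]
grasp_force: 0.0
tool_pos: [501.6, -330.2, 94.1]
force: [0.4, 0.5, 0.3]
grasp_force: 0.0
t 3.98 pos [ 501.6 -330.2   94.1] yaw 22.7 tilt [ 0. -0.] d [ 237.  -176.3 -145.9] F [0.4 0.5 0.3] q6 0.48 w 0.2 gf 0.0
twist 26.7
```

```bash
python3 -m inch '[{"grip":68,"xyz":[0,0,-30],"twist":6.7},{"grip":68,"xyz":[0,0,-30],"twist":6.7},{"grip":68,"xyz":[0,0,-30],"twist":6.7},{"grip":68,"xyz":[0,0,-15],"twist":6.8},{"grip":68,"xyz":[0,0,0],"twist":0}]' |grep -E "pos|force"
python3 - <<'E'
from h import *
R=lambda a:np.round(a,1).tolist()
for c in("top","side"):
    im=ctrl.camera(c);h=cv2.cvtColor(im,cv2.COLOR_RGB2HSV).astype(int)
    m=(h[...,0]>5)&(h[...,0]<14)&(h[...,1]>200);
    x0,x1,y0,y1=(300,345,120,170) if c=="top" else (205,250,145,180)
    k=np.zeros_like(m);k[y0:y1,x0:x1]=1;y,x=np.nonzero(m&k)
    p=np.array([at_z(c,a,b,117)[:2] for a,b in zip(x,y)]);print(c,len(p),R(p.min(0)),R(p.max(0)),R(p.mean(0)),R(cv2.minAreaRect(p.astype(np.float32))[0]),cv2.minAreaRect(p.astype(np.float32)))
E
python3 g.py 679 -78.5 200 -4.2
```

```text
tool_pos: [503.6, -331.6, 202.8]
force: [0.7, -0.5, 0.3]
grasp_force: 0.0
top 25 [631.8, -105.2] [709.1, -59.0] [658.6, -89.8] [665.9, -93.6] ((665.9251098632812, -93.60232543945312), (32.45053482055664, 83.2762222290039), 53.62815475463867)
side 266 [628.9, -97.8] [712.4, -46.5] [673.9, -71.0] [670.0, -71.6] ((670.0458984375, -71.60895538330078), (49.8643913269043, 83.39952087402344), 85.41414642333984)
t 4.5 pos [ 501.6 -330.   198.9] yaw -4.0 tilt [ 0.001 -0.001] d [ 159.3 -263.3   -1.1] F [-0.1  0.6 -1.1] q6 0.94 w 68.2 gf 0.0
twist 0.2
```

```bash
python3 -m inch '[{"grip":68,"xyz":[19.6,-33.2,0],"twist":0},{"grip":68,"xyz":[19.6,-33.2,0],"twist":0},{"grip":68,"xyz":[19.6,-33.2,0],"twist":0},{"grip":68,"xyz":[19.6,-33.2,0],"twist":0},{"grip":68,"xyz":[19.6,-33.2,0],"twist":0}]' |grep -E "pos|force"
python3 -m inch '[{"grip":68,"xyz":[19.6,-33.2,0],"twist":0},{"grip":68,"xyz":[19.6,-33.2,0],"twist":0},{"grip":68,"xyz":[19.6,-33.2,15],"twist":0},{"grip":68,"xyz":[0,0,27],"twist":0},{"grip":68,"xyz":[0,0,0],"twist":0}]' |grep -E "pos|force"
python3 g.py 677 -76 113 -4.2
python3 - <<'E'
from h import *
S=ctrl.camera("side");T=ctrl.camera("top")
cv2.imwrite("pics/a.png",cv2.resize(np.hstack([S[100:220,190:340],T[100:220,250:400]]),None,fx=2.6,fy=2.6,interpolation=cv2.INTER_CUBIC)[:,:,::-1])
print(pix("side",(677,-76,146)),pix("top",(677,-76,146)))
E
```

```text
tool_pos: [610.8, -169.4, 196.5]
force: [0.9, -0.3, 0.2]
grasp_force: 0.0
tool_pos: [673.8, -73.1, 149.7]
force: [-0.9, 0.0, -1.2]
grasp_force: 0.0
t 5.33 pos [673.8 -73.1 149.7] yaw -3.8 tilt [-0.011  0.003] d [ 3.8  2.8 36.6] F [-0.9  0.  -1.2] q6 1.43 w 67.9 gf 0.0
twist 0.4
(np.float64(226.40688764773114), np.float64(155.28081373729992)) (np.float64(320.71279577803864), np.float64(141.16279407390272))
```

View pics/a.png

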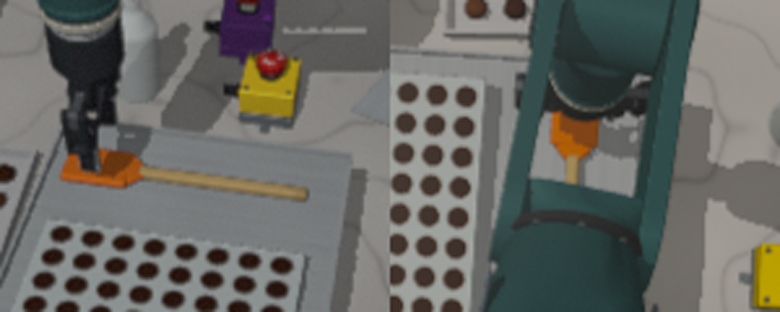

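```bash
python3 -m inch '[{"grip":68,"xyz":[1.5,2,16],"twist":0},{"grip":68,"xyz":[1.5,0.5,10],"twist":0},{"grip":68,"xyz":[0,0,0],"twist":0}]' |grep -E "pos|force"
python3 -m inch '[{"grip":68,"xyz":[0,0,7],"twist":0},{"grip":68,"xyz":[0,0,0],"twist":0},{"grip":68,"xyz":[0,0,0],"twist":0}]' |grep -E "pos|force"
python3 g.py 677 -76 113 -4.2
```

```text
tool_pos: [678.3, -80.1, 129.1]
force: [-0.5, -0.7, -1.1]
grasp_force: 0.0
tool_pos: [679.7, -79.4, 124.0]
force: [0.5, 0.1, -0.5]
grasp_force: 0.0
t 5.93 pos [679.7 -79.4 124. ] yaw -4.2 tilt [-0.  0.] d [-2.9 -3.2 11. ] F [ 0.5  0.1 -0.5] q6 1.43 w 68.2 gf 0.0
twist 0.0
```

```bash
python3 -m inch '[{"grip":68,"xyz":[0,-2,5],"twist":0},{"grip":68,"xyz":[0,0,4],"twist":0},{"grip":68,"xyz":[0,0,1.5],"twist":0},{"grip":68,"xyz":[0,0,0],"twist":0}]' |grep -E "pos|force"
python3 -m inch '[{"grip":45,"xyz":[0,0,0],"twist":0},{"grip":45,"xyz":[0,0,0],"twist":0},{"grip":45,"xyz":[0,0,0],"twist":0},{"grip":45,"xyz":[0,0,0],"twist":0},{"grip":45,"xyz":[0,0,0],"twist":0}]' 20
python3 g.py 677 -76 113 -4.2
```

```text
tool_pos: [679.6, -76.8, 112.7]
force: [-0.6, -0.1, -0.4]
grasp_force: 0.0
time: 6.68
tool_pos: [680.1, -77.0, 113.5]
ee_rot: [-0.0, 0.999, -0.036, 0.0]
force: [0.4, 1.0, 0.6]
grip_width: 0.597
grasp_force: 26.1
t 6.68 pos [680.1 -77.  113.5] yaw -4.2 tilt [0. 0.] d [-3.1 -0.7  0.5] F [0.4 1.  0.6] q6 1.43 w 51.0 gf 26.1
twist 0.0
```

```bash
python3 -m inch '[{"grip":45,"xyz":[0,0,-10],"twist":0},{"grip":45,"xyz":[-1,0,-15],"twist":0},{"grip":45,"xyz":[-2,0,-15],"twist":0},{"grip":45,"xyz":[-4,0,-20],"twist":0},{"grip":45,"xyz":[0,0,0],"twist":0}]' |grep -E "pos|force"
python3 - <<'E'
from h import *
S=ctrl.camera("side")
cv2.imwrite("pics/b.png",cv2.resize(S[70:230,180:360],None,fx=3.5,fy=3.5,interpolation=cv2.INTER_CUBIC)[:,:,::-1])
E
```

```text
tool_pos: [675.1, -77.0, 178.0]
force: [0.2, 0.1, -0.1]
grasp_force: 26.0
```

View pics/b.png

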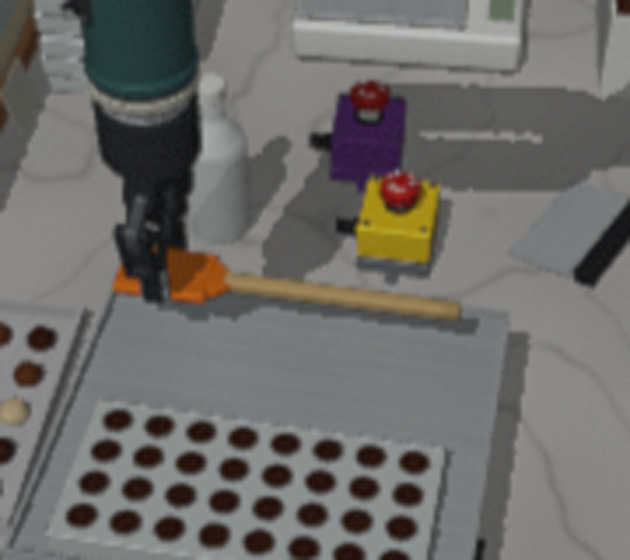

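The picture shows the spatula lifted rigidly, with the handle end at px ≈(311,158) and no pivoting in the grip. The stop's head sits low, so it is latched. I'll go low over the plate and see whether a looser opening lets the handle swing down.

```bash
python3 -m inch '[{"grip":45,"xyz":[0,0,20],"twist":0},{"grip":45,"xyz":[0,0,15],"twist":0},{"grip":50,"xyz":[0,0,0],"twist":0},{"grip":50,"xyz":[0,0,0],"twist":0}]' 20|grep -E "pos|force|width"
python3 -m inch '[{"grip":50.6,"xyz":[0,0,0],"twist":0},{"grip":50.6,"xyz":[0,0,0],"twist":0}]' |grep -E "force|width"
python3 -m inch '[{"grip":50.9,"xyz":[0,0,0],"twist":0},{"grip":50.9,"xyz":[0,0,0],"twist":0}]' |grep -E "force|width"
```

```text
tool_pos: [671.8, -76.2, 136.7]
force: [0.9, 0.2, -0.8]
grip_width: 0.598
grasp_force: 26.0
force: [-0.1, 0.5, -1.6]
grip_width: 0.599
grasp_force: 26.0
force: [-0.3, 0.5, -1.7]
grip_width: 0.6
grasp_force: 26.0
```

```bash
for i in 1; do
python3 -m inch '[{"grip":51.1,"xyz":[0,0,0],"twist":0},{"grip":51.1,"xyz":[0,0,0],"twist":0}]' |grep -E "grasp_force|width"
python3 -m inch '[{"grip":51.3,"xyz":[0,0,0],"twist":0},{"grip":51.3,"xyz":[0,0,0],"twist":0}]' |grep -E "grasp_force|width"
python3 -m inch '[{"grip":51.5,"xyz":[0,0,0],"twist":0},{"grip":51.5,"xyz":[0,0,0],"twist":0}]' |grep -E "grasp_force|width"
done
python3 - <<'E'
from h import *
# spatula handle in side view: wood colour end
def wood():
    S=ctrl.camera("side");h=cv2.cvtColor(S,cv2.COLOR_RGB2HSV).astype(int)
    m=(h[...,0]>10)&(h[...,0]<22)&(h[...,1]>70)&(h[...,1]<190)&(h[...,2]>110);k=np.zeros_like(m);k[120:200,240:330]=1
    y,x=np.nonzero(m&k);return S,x,y
S,x,y=wood();print(len(x),x.min(),x.max(),y[x<x.min()+8].mean(),y[x>x.max()-8].mean())
E
```

```text
grip_width: 0.596
grasp_force: 26.0
grip_width: 0.602
grasp_force: 21.7
grip_width: 0.605
grasp_force: 16.0
324 241 310 159.65 168.0
```

```bash
cat > w.py <<'E'
from h import *
S=ctrl.camera("side");h=cv2.cvtColor(S,cv2.COLOR_RGB2HSV).astype(int)
m=(h[...,0]>10)&(h[...,0]<22)&(h[...,1]>70)&(h[...,1]<190)&(h[...,2]>110);k=np.zeros_like(m);k[120:200,240:330]=1
y,x=np.nonzero(m&k);print(len(x),x.min(),x.max(),y[x<x.min()+8].mean(),y[x>x.max()-8].mean())
E
python3 -m inch '[{"grip":51.7,"xyz":[0,0,0],"twist":0},{"grip":51.7,"xyz":[0,0,0],"twist":0}]' |grep -E "grasp_force|width"; python3 w.py
python3 -m inch '[{"grip":51.9,"xyz":[0,0,0],"twist":0},{"grip":51.9,"xyz":[0,0,0],"twist":0}]' |grep -E "grasp_force|width"; python3 w.py
python3 -m inch '[{"grip":52,"xyz":[0,0,0],"twist":0},{"grip":52,"xyz":[0,0,0],"twist":0}]' |grep -E "grasp_force|width"; python3 w.py
python3 -m inch '[{"grip":52.1,"xyz":[0,0,0],"twist":0},{"grip":52.1,"xyz":[0,0,0],"twist":0}]' |grep -E "grasp_force|width"; python3 w.py
```

```text
grip_width: 0.607
grasp_force: 9.1
327 242 309 160.96 170.54285714285714
grip_width: 0.605
grasp_force: 3.0
324 242 309 161.66666666666666 174.13888888888889
grip_width: 0.607
grasp_force: 0.0
308 243 308 166.42857142857142 174.3684210526316
grip_width: 0.61
grasp_force: 0.0
307 243 308 166.42857142857142 174.3684210526316
```

The handle pivots freely at 3–9 N of pad force. I'll regrip and raise along an arc about the handle end with a loose grip.

```bash
python3 -m inch '[{"grip":58,"xyz":[2,0,12],"twist":0},{"grip":58,"xyz":[2,0,12],"twist":0},{"grip":58,"xyz":[0,0,0],"twist":0},{"grip":45,"xyz":[0,0,0],"twist":0},{"grip":45,"xyz":[0,0,0],"twist":0}]' 20|grep -E "pos|force|width"
python3 -m inch '[{"grip":45,"xyz":[0,0,0],"twist":0},{"grip":51.6,"xyz":[0,0,0],"twist":0},{"grip":51.8,"xyz":[0,0,0],"twist":0},{"grip":51.8,"xyz":[0,0,0],"twist":0}]' |grep -E "pos|force|width"
python3 -m inch '[{"grip":51.8,"xyz":[-1,0,-20],"twist":0},{"grip":51.8,"xyz":[-2.6,0,-21.7],"twist":0},{"grip":51.8,"xyz":[-5,0,-20.4],"twist":0},{"grip":51.8,"xyz":[-6,0,-20],"twist":0},{"grip":51.8,"xyz":[0,0,0],"twist":0}]' |grep -E "pos|force|width"
python3 - <<'E'
from h import *
S=ctrl.camera("side")
cv2.imwrite("pics/c.png",cv2.resize(S[40:220,180:360],None,fx=2.5,fy=2.5,interpolation=cv2.INTER_CUBIC)[:,:,::-1])
E
```

```text
tool_pos: [676.6, -76.7, 113.5]
force: [-0.4, -0.3, -1.5]
grip_width: 0.602
grasp_force: 27.2
tool_pos: [677.2, -76.8, 114.6]
force: [0.5, -0.3, -1.4]
grip_width: 0.609
grasp_force: 6.5
tool_pos: [664.2, -76.1, 201.2]
force: [0.5, -0.6, -0.1]
grip_width: 0.612
grasp_force: 6.4
```

View pics/c.png

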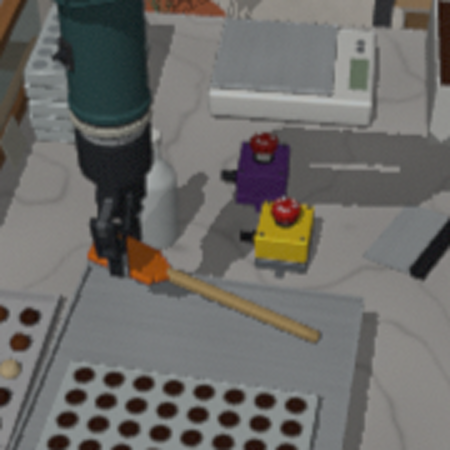

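The spatula is pivoting, with the handle end still on the plate at px ≈(307,175). I'll continue the arc.

```bash
python3 -m inch '[{"grip":51.8,"xyz":[-8,0,-19],"twist":0},{"grip":51.8,"xyz":[-9.6,0,-19],"twist":0},{"grip":51.8,"xyz":[-11,0,-17],"twist":0},{"grip":51.8,"xyz":[-13,0,-17],"twist":0},{"grip":51.8,"xyz":[0,0,0],"twist":0}]' |grep -E "pos|force|width"
python3 -m inch '[{"grip":51.8,"xyz":[-14,0,-16],"twist":0},{"grip":51.8,"xyz":[-16,0,-14],"twist":0},{"grip":51.8,"xyz":[-17,0,-12],"twist":0},{"grip":51.8,"xyz":[-17,0,-12],"twist":0},{"grip":51.8,"xyz":[0,0,0],"twist":0}]' |grep -E "pos|force|width"
python3 -m inch '[{"grip":45,"xyz":[0,0,0],"twist":0},{"grip":45,"xyz":[0,0,0],"twist":0},{"grip":45,"xyz":[0,0,-15],"twist":0},{"grip":45,"xyz":[0,0,-15],"twist":0},{"grip":45,"xyz":[0,0,0],"twist":0}]' 25|grep -E "pos|force|width"
python3 - <<'E'
from h import *
S=ctrl.camera("side");T=ctrl.camera("top")
cv2.imwrite("pics/d.png",cv2.resize(np.hstack([S[0:220,170:350],T[80:300,220:380]]),None,fx=2.3,fy=2.3,interpolation=cv2.INTER_CUBIC)[:,:,::-1])
E
```

```text
tool_pos: [620.5, -72.7, 270.6]
force: [-0.2, 0.2, 0.0]
grip_width: 0.608
grasp_force: 6.3
tool_pos: [555.6, -67.9, 323.1]
force: [0.1, -0.3, -1.6]
grip_width: 0.606
grasp_force: 6.4
tool_pos: [559.3, -68.5, 353.6]
force: [0.3, -0.3, -0.2]
grip_width: 0.6
grasp_force: 28.7
```

View pics/d.png

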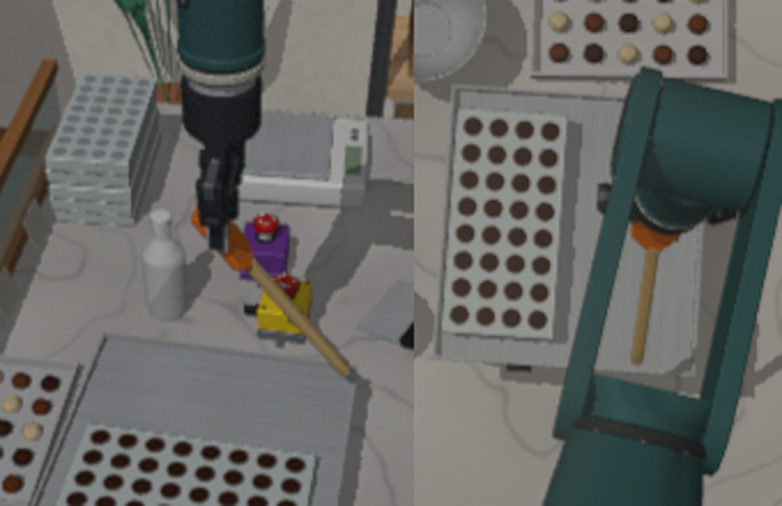

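The spatula now hangs handle-down at a tilt (end at side px ≈(322,163), top px ≈(317,236)). Now I work out the tilt and the transfer.

```bash
python3 - <<'E'
from h import *
e=tri((317.4,235.7),(322.2,162.6));g=ctrl.get_state()["tool_pos"]
print("end",np.round(e,1),"rel tcp",np.round(e-g,1),np.round(at_z("top",317.4,235.7,150),1),np.round(at_z("side",322.2,162.6,150),1))
E
python3 g.py 493 430 400 90
```

```text
end [409.6 -61.5 162.4] rel tcp [-148.4    6.7 -188.9] [414.5 -62.9 150. ] [404.3 -73.7 150. ]
t 11.8 pos [558.  -68.2 351.4] yaw -4.2 tilt [-0.  0.] d [-100.9 -492.1  -48.5] F [-0.5  0.6 -1.9] q6 1.4 w 51.2 gf 28.7
twist -94.2
```

```bash
cat > tilt.py <<'E'
from h import *
from scipy.spatial.transform import Rotation as Ro
S=ctrl.camera("side");h=cv2.cvtColor(S,cv2.COLOR_RGB2HSV).astype(int)
m=(h[...,0]>10)&(h[...,0]<22)&(h[...,1]>70)&(h[...,1]<190)&(h[...,2]>100);k=np.zeros_like(m);k[90:220,260:345]=1
n,l,st,_=cv2.connectedComponentsWithStats((m&k).astype(np.uint8));b=1+st[1:,4].argmax()
y,x=np.nonzero(l==b);s=x+y;e=s>s.max()-5;u,v=x[e].mean(),y[e].mean()
st=ctrl.get_state();w,a,bb,c=st["ee_rot"];Y=Ro.from_quat([a,bb,c,w]).as_matrix()[:,1];g=st["tool_pos"]
o=np.array(info("side")["cam_to_world"])[:3,3];d=at_z("side",u,v,0)-o
p=o+d*((g-o)@Y)/(d@Y);r=p-g;print("px",u,v,len(x),"rel",np.round(r,1),"len",round(np.linalg.norm(r),1),"tilt",round(np.degrees(np.arctan2(np.hypot(r[0],r[1]),-r[2]-5)),1))
E
python3 tilt.py
python3 -m inch '[{"grip":51.6,"xyz":[0,0,0],"twist":0},{"grip":51.75,"xyz":[0,0,0],"twist":0},{"grip":51.75,"xyz":[0,0,0],"twist":0},{"grip":51.75,"xyz":[0,0,0],"twist":0}]' 20|grep -E "grasp|width"
python3 tilt.py
python3 -m inch '[{"grip":51.8,"xyz":[0,0,0],"twist":0},{"grip":51.8,"xyz":[0,0,0],"twist":0},{"grip":51.8,"xyz":[0,0,0],"twist":0}]'|grep -E "grasp|width"
python3 tilt.py
```

```text
px 320.0769230769231 161.69230769230768 319 rel [-146.    10.7 -182.2] len 233.7 tilt 39.6
grip_width: 0.603
grasp_force: 8.0
px 320.5 161.5 321 rel [-146.8   10.7 -182.5] len 234.5 tilt 39.7
grip_width: 0.606
grasp_force: 6.4
px 320.5 161.5 316 rel [-147.    10.7 -183. ] len 235.0 tilt 39.6
```

```bash
python3 -m inch '[{"grip":51.85,"xyz":[0,0,0],"twist":0},{"grip":51.85,"xyz":[0,0,0],"twist":0}]'|grep -E "grasp|width"
python3 tilt.py
python3 -m inch '[{"grip":51.88,"xyz":[0,0,0],"twist":0},{"grip":51.88,"xyz":[0,0,0],"twist":0}]'|grep -E "grasp|width"
python3 tilt.py
```

```text
grip_width: 0.611
grasp_force: 4.8
px 320.5 161.5 323 rel [-146.9   10.7 -183. ] len 234.9 tilt 39.6
grip_width: 0.609
grasp_force: 3.9
px 311.54545454545456 165.0 284 rel [-123.5    9.  -200.8] len 235.9 tilt 32.3
```

```bash
python3 -m inch '[{"grip":51.88,"xyz":[0,0,0],"twist":0},{"grip":45,"xyz":[0,0,0],"twist":0},{"grip":45,"xyz":[0,0,0],"twist":0}]' 25|grep -E "grasp|width"
python3 tilt.py; python3 g.py 493 430 390 90
```

```text
grip_width: 0.601
grasp_force: 28.3
px 296.8181818181818 167.8181818181818 224 rel [ -83.1    6.1 -219.5] len 234.7 tilt 21.2
t 13.27 pos [557.1 -68.1 352.4] yaw -4.2 tilt [-0.  0.] d [-100.1 -492.1  -37.5] F [-0.4  0.3 -1.1] q6 1.4 w 51.0 gf 28.3
twist -94.2
```

Tilt is now about 21°. I'll lift, turn so the handle points to the table side, and carry it to the pot.

```bash
python3 -m inch '[{"grip":45,"xyz":[0,0,-20],"twist":0},{"grip":45,"xyz":[0,0,-20],"twist":-4.2},{"grip":45,"xyz":[0,0,0],"twist":-6},{"grip":45,"xyz":[0,0,0],"twist":-7},{"grip":45,"xyz":[0,0,0],"twist":-7}]' 40 >/dev/null
python3 -m inch '[{"grip":45,"xyz":[0,0,0],"twist":-7},{"grip":45,"xyz":[0,0,0],"twist":-7},{"grip":45,"xyz":[0,0,0],"twist":-7},{"grip":45,"xyz":[0,0,0],"twist":-7},{"grip":45,"xyz":[0,0,0],"twist":-7}]' >/dev/null
python3 -m inch '[{"grip":45,"xyz":[0,0,0],"twist":-7},{"grip":45,"xyz":[0,0,0],"twist":-7},{"grip":45,"xyz":[0,0,0],"twist":-7},{"grip":45,"xyz":[0,0,0],"twist":-7},{"grip":45,"xyz":[0,0,0],"twist":-7}]' >/dev/null
python3 -m inch '[{"grip":45,"xyz":[0,0,0],"twist":0},{"grip":45,"xyz":[0,0,0],"twist":0}]' |grep grasp
python3 g.py 493 403 390 90
```

```text
grasp_force: 46.2
t 14.68 pos [557.1 -68.1 392.4] yaw 89.8 tilt [-0.  0.] d [470.9 -65.6   2.5] F [ 0.5  0.1 -1.5] q6 -0.24 w 50.8 gf 46.2
twist -0.2
```

```bash
python3 -m inch '[{"grip":45,"xyz":[15,-2,0],"twist":0},{"grip":45,"xyz":[30,-4,0],"twist":0},{"grip":45,"xyz":[36,-5,0],"twist":0},{"grip":45,"xyz":[36,-5,0],"twist":0},{"grip":45,"xyz":[36,-5,0],"twist":0}]' >/dev/null
python3 -m inch '[{"grip":45,"xyz":[36,-5,0],"twist":0},{"grip":45,"xyz":[36,-5,0],"twist":0},{"grip":45,"xyz":[36,-5,0],"twist":0},{"grip":45,"xyz":[36,-5,0],"twist":0},{"grip":45,"xyz":[36,-5,0],"twist":0}]' >/dev/null
python3 -m inch '[{"grip":45,"xyz":[36,-5,0],"twist":0},{"grip":45,"xyz":[36,-5,0],"twist":0},{"grip":45,"xyz":[36,-5,0],"twist":0},{"grip":45,"xyz":[20,-4,0],"twist":0},{"grip":45,"xyz":[10,-2,0],"twist":0}]' >/dev/null
python3 -m inch '[{"grip":45,"xyz":[0,0,0],"twist":0},{"grip":45,"xyz":[0,0,0],"twist":0}]' |grep grasp
python3 g.py 493 403 390 90
python3 - <<'E'
from h import *
S=ctrl.camera("side");T=ctrl.camera("top")
cv2.imwrite("pics/e.png",cv2.resize(np.hstack([S[120:360,180:360],T[120:360,80:260]]),None,fx=2.2,fy=2.2,interpolation=cv2.INTER_CUBIC)[:,:,::-1])
E
```

```text
grasp_force: 46.1
t 16.1 pos [489.9 402.3 392.3] yaw 90.0 tilt [-0.    -0.001] d [0.7 3.1 2.3] F [ 0.4  0.1 -0.3] q6 0.58 w 50.8 gf 46.1
twist -0.0
```

View pics/e.png

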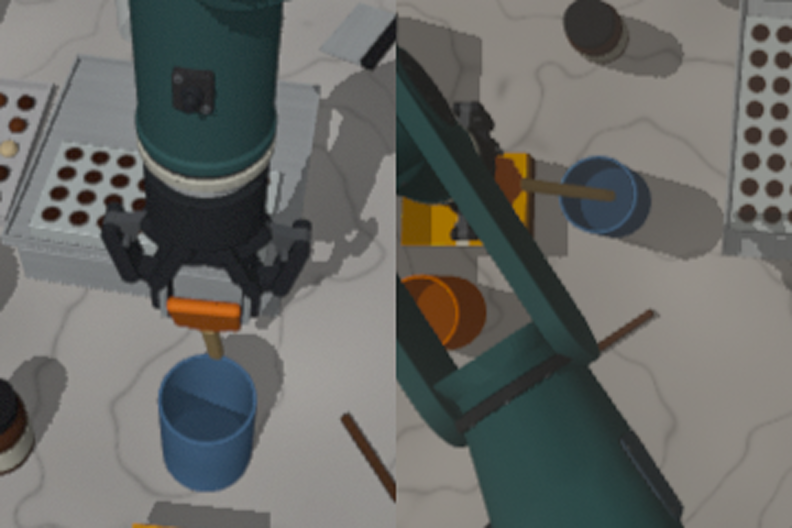

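Run:
```python
from h import *
e=tri((178.2,208.6),(277.7,281.4));print("end",np.round(e,1),"top@170",np.round(at_z("top",178.2,208.6,170),1),"side@170",np.round(at_z("side",277.7,281.4,170),1))
print("rim top",np.round(at_z("top",173.4,209,125),1))
# side rim ellipse: crop x159..257,y 354..438
print("rim side",np.round(at_z("side",180+208/2.2,120+395/2.2,125),1),[np.round(at_z("side",180+a/2.2,120+b/2.2,125),1).tolist() for a,b in((159,398),(257,398),(207,353),(207,441))])
```

```text
end [489.9 316.1 159.8] top@170 [490.1 314.3 170. ] side@170 [488.4 321.8 170. ]
rim top [492.7 335.6 125. ]
rim side [492.8 342.5 125. ] [[541.1, 350.9, 125.0], [443.7, 340.5, 125.0], [499.0, 295.6, 125.0], [488.5, 390.6, 125.0]]
```

The handle end is about 21 mm table-side of the pot's centre in both views, inside the mouth, which is what I want. I'll lower it.

```bash
python3 -m inch '[{"grip":45,"xyz":[0,3,20],"twist":0},{"grip":45,"xyz":[0,0,25],"twist":0},{"grip":45,"xyz":[0,0,25],"twist":0},{"grip":45,"xyz":[0,0,25],"twist":0},{"grip":45,"xyz":[0,0,0],"twist":0}]' |grep -E "pos|force"
python3 -m inch '[{"grip":45,"xyz":[0,0,20],"twist":0},{"grip":45,"xyz":[0,0,15],"twist":0},{"grip":45,"xyz":[0,0,10],"twist":0},{"grip":45,"xyz":[0,0,0],"twist":0}]' |grep -E "pos|force"
python3 -m inch '[{"grip":45,"xyz":[0,0,4],"twist":0},{"grip":45,"xyz":[0,0,0],"twist":0}]' |grep -E "pos|force"
python3 - <<'E'
from h import *
S=ctrl.camera("side");T=ctrl.camera("top")
cv2.imwrite("pics/f.png",cv2.resize(np.hstack([S[160:360,190:350],T[120:320,80:240]]),None,fx=2.4,fy=2.4,interpolation=cv2.INTER_CUBIC)[:,:,::-1])
E
```

```text
tool_pos: [490.9, 399.4, 292.3]
force: [-1.2, -0.3, -2.4]
grasp_force: 46.2
tool_pos: [492.5, 401.5, 251.4]
force: [-1.5, 0.5, -1.1]
grasp_force: 46.1
tool_pos: [493.5, 402.8, 249.3]
force: [0.5, -0.4, -1.7]
grasp_force: 46.2
```

View pics/f.png

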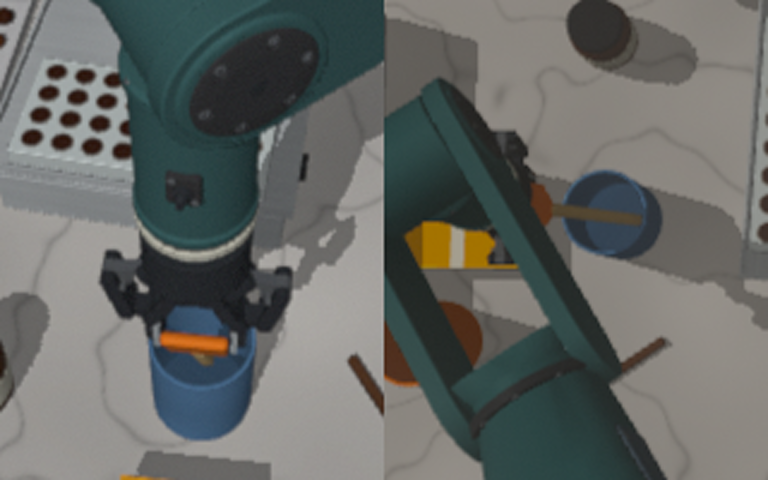

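The handle is inside the pot and crosses the outer rim side at top crop (567,210), and the pot is undisturbed. I'll lower in small steps until it touches the floor.

```bash
for k in 1; do
python3 -m inch '[{"grip":45,"xyz":[0,0,5],"twist":0},{"grip":45,"xyz":[0,0,0],"twist":0},{"grip":45,"xyz":[0,0,0],"twist":0}]' |grep -E "pos|^force"
python3 -m inch '[{"grip":45,"xyz":[0,0,3],"twist":0},{"grip":45,"xyz":[0,0,0],"twist":0},{"grip":45,"xyz":[0,0,0],"twist":0}]' |grep -E "pos|^force"
python3 -m inch '[{"grip":45,"xyz":[0,0,2],"twist":0},{"grip":45,"xyz":[0,0,0],"twist":0},{"grip":45,"xyz":[0,0,0],"twist":0}]' |grep -E "pos|^force"
done
```

```text
tool_pos: [492.7, 402.9, 243.4]
force: [-0.1, -0.4, -0.7]
tool_pos: [492.7, 402.8, 240.2]
force: [-0.5, -0.0, -1.2]
tool_pos: [492.8, 402.8, 238.3]
force: [0.1, 0.5, -0.8]
```

```bash
python3 -m inch '[{"grip":45,"xyz":[0,0,2],"twist":0},{"grip":45,"xyz":[0,0,0],"twist":0},{"grip":45,"xyz":[0,0,0],"twist":0}]' |grep -E "pos|^force"
python3 -m inch '[{"grip":45,"xyz":[0,0,2],"twist":0},{"grip":45,"xyz":[0,0,0],"twist":0},{"grip":45,"xyz":[0,0,0],"twist":0}]' |grep -E "pos|^force"
python3 -m inch '[{"grip":45,"xyz":[0,0,2],"twist":0},{"grip":45,"xyz":[0,0,0],"twist":0},{"grip":45,"xyz":[0,0,0],"twist":0}]' |grep -E "pos|^force"
```

```text
tool_pos: [492.8, 402.8, 236.3]
force: [-0.5, -0.0, -0.6]
tool_pos: [492.8, 402.8, 234.3]
force: [-0.4, 0.2, -2.5]
tool_pos: [492.8, 402.8, 232.3]
force: [-0.2, 0.5, -1.9]
```

```bash
python3 -m inch '[{"grip":45,"xyz":[0,0,2],"twist":0},{"grip":45,"xyz":[0,0,0],"twist":0},{"grip":45,"xyz":[0,0,0],"twist":0}]' 20|grep -E "pos|^force"
python3 -m inch '[{"grip":51.7,"xyz":[0,0,0],"twist":0},{"grip":51.9,"xyz":[0,0,0],"twist":0},{"grip":51.9,"xyz":[0,0,0],"twist":0},{"grip":51.95,"xyz":[0,0,0],"twist":0},{"grip":51.95,"xyz":[0,0,0],"twist":0}]' |grep -E "pos|force"
python3 -m inch '[{"grip":53,"xyz":[0,0,0],"twist":0},{"grip":56,"xyz":[0,0,0],"twist":0},{"grip":62,"xyz":[0,0,0],"twist":0},{"grip":70,"xyz":[0,0,0],"twist":0},{"grip":74,"xyz":[0,0,0],"twist":0}]' |grep -E "pos|force"
python3 - <<'E'
from h import *
S=ctrl.camera("side");T=ctrl.camera("top")
cv2.imwrite("pics/g.png",cv2.resize(np.hstack([S[160:360,190:350],T[120:320,80:240]]),None,fx=2.4,fy=2.4,interpolation=cv2.INTER_CUBIC)[:,:,::-1])
E
```

```text
tool_pos: [493.1, 403.1, 230.6]
force: [0.6, 0.5, 0.0]
tool_pos: [492.8, 402.8, 230.4]
force: [0.6, -0.2, -1.6]
grasp_force: 1.7
tool_pos: [492.9, 402.9, 230.5]
force: [0.4, 0.4, 0.0]
grasp_force: 0.0
```

View pics/g.png

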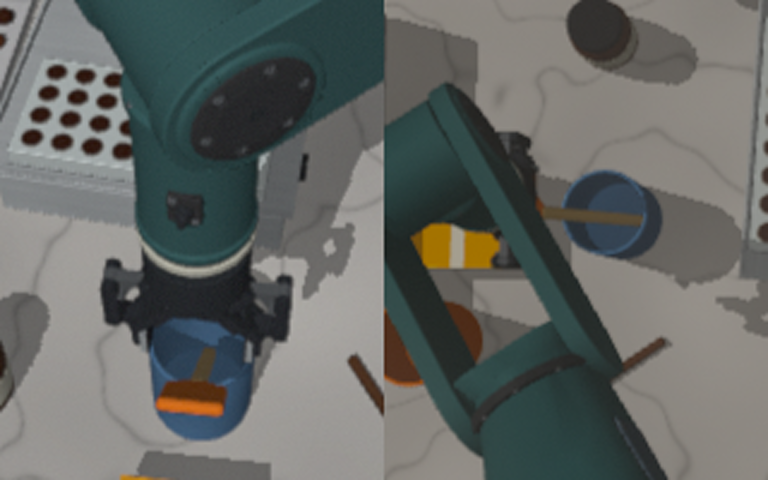

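The spatula has leaned outward over the far rim side (blade at side crop (193,398)) and the pot is in place. Next I retreat upward and carry back towards the stop.

```bash
python3 -m inch '[{"grip":76,"xyz":[0,0,-10],"twist":0},{"grip":76,"xyz":[0,0,-30],"twist":0},{"grip":76,"xyz":[0,0,-35],"twist":0},{"grip":76,"xyz":[0,0,-35],"twist":0},{"grip":76,"xyz":[0,0,-20],"twist":0}]' |grep -E "pos|force"
python3 -m inch '[{"grip":76,"xyz":[-20,0,0],"twist":0},{"grip":76,"xyz":[-36,0,0],"twist":0},{"grip":76,"xyz":[-38,0,0],"twist":0},{"grip":76,"xyz":[-38,0,0],"twist":0},{"grip":76,"xyz":[-38,0,0],"twist":0}]' >/dev/null
python3 -m inch '[{"grip":76,"xyz":[-38,0,0],"twist":0},{"grip":76,"xyz":[-38,0,0],"twist":0},{"grip":76,"xyz":[-38,0,0],"twist":0},{"grip":76,"xyz":[-38,0,0],"twist":0},{"grip":76,"xyz":[-38,0,0],"twist":0}]' >/dev/null
python3 -m inch '[{"grip":76,"xyz":[-38,0,0],"twist":0},{"grip":76,"xyz":[-38,0,0],"twist":0},{"grip":76,"xyz":[-30,0,0],"twist":0},{"grip":76,"xyz":[-10,0,0],"twist":6},{"grip":76,"xyz":[0,0,0],"twist":6}]' >/dev/null
python3 -m inch '[{"grip":76,"xyz":[0,0,0],"twist":7},{"grip":76,"xyz":[0,0,0],"twist":7},{"grip":76,"xyz":[0,0,0],"twist":7},{"grip":76,"xyz":[0,0,0],"twist":7},{"grip":76,"xyz":[0,0,0],"twist":7}]' |grep -E "pos"
cat > m.py <<'E'
from h import *
R=lambda a:np.round(a,1).tolist()
def red(c,box,z):
    im=ctrl.camera(c);h=cv2.cvtColor(im,cv2.COLOR_RGB2HSV).astype(int)
    m=((h[...,0]<7)|(h[...,0]>170))&(h[...,1]>140)&(h[...,2]>70);k=np.zeros_like(m);x0,x1,y0,y1=box;k[y0:y1,x0:x1]=1
    y,x=np.nonzero(m&k)
    print(c,len(x),[x.min(),x.max(),y.min(),y.max()] if len(x) else "", R(at_z(c,(x.min()+x.max())/2,(y.min()+y.max())/2,z)) if len(x) else "")
red("top",(395,425,192,220),78);red("side",(280,310,112,134),78)
for c in("top","side"):
    for q in("spatula","pot"):
        print(c,q,[(np.round(d["bbox"],1).tolist(),round(d["confidence"],2)) for d in ctrl.recognise(q,c)])
E
python3 m.py; python3 g.py 501 -325 150 30
```

```text
tool_pos: [493.9, 403.5, 365.8]
force: [1.2, 0.2, 0.0]
grasp_force: 0.0
tool_pos: [493.2, -73.2, 361.3]
top 91 [np.int64(402), np.int64(414), np.int64(200), np.int64(211)] [501.4, -330.5, 78.0]
side 60 [np.int64(289), np.int64(299), np.int64(120), np.int64(128)] [500.3, -320.6, 78.0]
top spatula [([153.9, 207.5, 68.9, 21.0], 0.97)]
top pot [([174.1, 210.3, 38.9, 33.6], 0.92), ([95.6, 264.4, 50.4, 37.0], 0.76), ([179.5, 271.5, 26.8, 21.6], 0.3)]
side spatula [([268.1, 319.9, 29.0, 28.3], 0.57)]
side pot [([274.6, 311.5, 45.7, 62.8], 0.89), ([341.0, 406.9, 55.4, 26.2], 0.55)]
t 22.28 pos [493.2 -73.1 360.7] yaw 43.2 tilt [0. 0.] d [-166.8  188.9  210.7] F [ 0.4 -0.7 -0.6] q6 0.53 w 76.0 gf 0.0
twist 13.2
```

```bash
python3 -m inch '[{"grip":76,"xyz":[0,0,20],"twist":6.6},{"grip":76,"xyz":[0,0,30],"twist":6.6},{"grip":76,"xyz":[0,0,35],"twist":0},{"grip":76,"xyz":[0,0,35],"twist":0},{"grip":76,"xyz":[0,0,0],"twist":0}]' >/dev/null
python3 g.py 501 -325.5 130 30
```

```text
t 22.7 pos [488.6 -71.8 234.7] yaw 29.9 tilt [-0.011  0.003] d [-115.1  226.9  103.7] F [-1.5  0.7 -0.3] q6 0.76 w 76.1 gf 0.0
twist -0.1
```

```bash
python3 -m inch '[{"grip":76,"xyz":[-14.9,27.8,0],"twist":0},{"grip":76,"xyz":[-14.9,27.8,0],"twist":0},{"grip":76,"xyz":[-14.9,27.8,0],"twist":0},{"grip":76,"xyz":[-14.9,27.8,0],"twist":0},{"grip":76,"xyz":[-14.9,27.8,0],"twist":0}]' >/dev/null
python3 -m inch '[{"grip":76,"xyz":[-14.9,27.8,10],"twist":0},{"grip":76,"xyz":[-14.9,27.8,20],"twist":0},{"grip":66,"xyz":[-14.9,27.8,20],"twist":0},{"grip":66,"xyz":[0,0,30],"twist":0},{"grip":66,"xyz":[0,0,25],"twist":0}]' >/dev/null
python3 -m inch '[{"grip":66,"xyz":[0,0,0],"twist":0},{"grip":66,"xyz":[0,0,0],"twist":0}]' >/dev/null
python3 g.py 501 -325.5 68 30
```

```text
t 23.7 pos [ 500.2 -325.3  135.8] yaw 29.9 tilt [-0.002  0.001] d [ 0.6  0.7 67.8] F [-0.4 -1.   0.3] q6 0.36 w 66.1 gf 0.0
twist -0.1
```

```bash
python3 -m inch '[{"grip":66,"xyz":[0.5,0.5,15],"twist":0},{"grip":66,"xyz":[0,0,15],"twist":0},{"grip":66,"xyz":[0,0,10],"twist":0},{"grip":66,"xyz":[0,0,10],"twist":0},{"grip":66,"xyz":[0,0,0],"twist":0}]' |grep -E "pos|^force"
python3 -m inch '[{"grip":66,"xyz":[0,0,8],"twist":0},{"grip":66,"xyz":[0,0,8],"twist":0},{"grip":66,"xyz":[0,0,1],"twist":0},{"grip":66,"xyz":[0,0,0],"twist":0}]' |grep -E "pos|^force"
python3 -m inch '[{"grip":46,"xyz":[0,0,0],"twist":0},{"grip":42,"xyz":[0,0,0],"twist":0},{"grip":40,"xyz":[0,0,0],"twist":0},{"grip":36,"xyz":[0,0,0],"twist":0},{"grip":34,"xyz":[0,0,0],"twist":0}]' 25
python3 g.py 501 -325.5 68 30
```

```text
tool_pos: [501.1, -325.1, 85.1]
force: [-0.3, -0.2, -0.4]
tool_pos: [500.7, -325.2, 67.9]
force: [0.2, 0.1, -0.1]
time: 24.87
tool_pos: [503.2, -328.7, 69.9]
ee_rot: [0.003, 0.966, 0.258, 0.001]
force: [0.5, -6.8, 1.0]
grip_width: 0.452
grasp_force: 25.2
t 24.87 pos [ 503.2 -328.7   69.9] yaw 29.9 tilt [ 0.004 -0.006] d [-0.3 -3.9  1.9] F [ 0.5 -6.8  1. ] q6 0.36 w 38.6 gf 25.2
twist -0.1
```

The head is gripped (38.6 mm) and sits about 4 mm along tool y from my estimate. I'll recentre and twist clockwise.

```bash
python3 -m inch '[{"grip":34,"xyz":[0,3.5,0],"twist":0},{"grip":34,"xyz":[0,0,0],"twist":0}]' 30|grep -E "pos|^force|grasp"
python3 -m inch '[{"grip":34,"xyz":[0,0,0],"twist":6},{"grip":34,"xyz":[0,0,0],"twist":6},{"grip":34,"xyz":[0,0,0],"twist":6},{"grip":34,"xyz":[0,0,0],"twist":6},{"grip":34,"xyz":[0,0,0],"twist":6}]' |grep -E "pos|^force|grasp"
python3 -m inch '[{"grip":34,"xyz":[0,0,0],"twist":6},{"grip":34,"xyz":[0,0,0],"twist":6},{"grip":34,"xyz":[0,0,0],"twist":6},{"grip":34,"xyz":[0,0,0],"twist":6},{"grip":34,"xyz":[0,0,0],"twist":2}]' |grep -E "pos|^force|grasp"
python3 -m inch '[{"grip":34,"xyz":[0,0,0],"twist":0},{"grip":34,"xyz":[0,0,0],"twist":0}]' |grep -E "pos|force|width"
python3 g.py 501 -325.5 68 -26; python3 -c "
from bench import ctrl;print(ctrl.get_state()['moment'])"
```

```text
tool_pos: [503.4, -329.1, 69.3]
force: [-0.6, -0.1, 5.1]
grasp_force: 30.7
tool_pos: [503.4, -329.3, 69.4]
force: [-1.1, -0.4, 7.3]
grasp_force: 30.9
tool_pos: [503.4, -329.5, 69.6]
force: [-1.3, -0.7, 7.0]
grasp_force: 30.9
tool_pos: [503.4, -329.5, 69.6]
force: [-2.1, -1.8, 6.6]
grip_width: 0.448
grasp_force: 30.9
t 26.03 pos [ 503.4 -329.5   69.6] yaw -26.2 tilt [ 0.001 -0.002] d [-3.9 -2.5  1.6] F [-2.1 -1.8  6.6] q6 1.33 w 38.3 gf 30.9
twist -0.2
[-0.23257396  0.2341876   0.08757892]
```

```bash
python3 -m inch '[{"grip":46,"xyz":[0,0,0],"twist":0},{"grip":56,"xyz":[0,0,0],"twist":0},{"grip":68,"xyz":[0,0,0],"twist":0},{"grip":68,"xyz":[0,0,0],"twist":0},{"grip":68,"xyz":[0,0,0],"twist":0}]' |grep -E "pos|force|width"
python3 -m inch '[{"grip":68,"xyz":[0,0,-10],"twist":0},{"grip":68,"xyz":[0,0,-25],"twist":0},{"grip":68,"xyz":[0,0,-35],"twist":0},{"grip":68,"xyz":[0,0,-35],"twist":0},{"grip":68,"xyz":[0,0,-35],"twist":0}]' |grep -E "pos|force"
python3 -m inch '[{"grip":68,"xyz":[-35,0,-20],"twist":0},{"grip":68,"xyz":[-35,0,-20],"twist":0},{"grip":68,"xyz":[-35,0,0],"twist":0},{"grip":68,"xyz":[-20,0,0],"twist":0},{"grip":68,"xyz":[0,0,0],"twist":0}]' |grep -E "pos|force"
python3 m.py
python3 - <<'E'
from h import *
for z in(88,79): print(z,pix("top",(502,-329,z)),pix("side",(502,-329,z)))
E
```

```text
tool_pos: [502.7, -328.3, 68.1]
force: [-0.4, -0.3, -0.2]
grip_width: 0.794
grasp_force: 0.0
tool_pos: [502.5, -328.2, 210.3]
force: [-0.2, -1.2, 0.3]
grasp_force: 0.0
tool_pos: [386.7, -270.5, 249.2]
force: [-0.2, 0.4, 0.4]
grasp_force: 0.0
top 97 [np.int64(402), np.int64(414), np.int64(199), np.int64(211)] [502.9, -330.6, 78.0]
side 64 [np.int64(289), np.int64(299), np.int64(118), np.int64(126)] [501.1, -331.1, 78.0]
top spatula [([155.1, 208.2, 70.4, 20.2], 0.72)]
top pot [([94.8, 265.4, 50.1, 40.2], 0.81), ([172.8, 210.9, 41.0, 38.2], 0.59)]
side spatula [([269.6, 319.4, 27.4, 29.9], 0.95)]
side pot [([341.2, 406.7, 54.3, 26.6], 0.75), ([275.6, 312.1, 45.3, 64.4], 0.58)]
88 (np.float64(408.30362958869307), np.float64(205.0096368950811)) (np.float64(293.8094663360515), np.float64(119.99417568655727))
79 (np.float64(407.5421275885908), np.float64(205.27779641261472)) (np.float64(293.702735549522), np.float64(122.13405371091727))
```

The head's side rows went from 120–128 back to 118–126, the same as before pressing, so it has popped up. Pot and spatula are steady. I'll let the turn spring return, then hand in.

```bash
python3 -m inch '[{"grip":68,"xyz":[0,0,0],"twist":0},{"grip":68,"xyz":[0,0,0],"twist":0},{"grip":68,"xyz":[0,0,0],"twist":0},{"grip":68,"xyz":[0,0,0],"twist":0},{"grip":68,"xyz":[0,0,0],"twist":0}]' |grep -E "time|^force"
python3 -c "
from bench import ctrl;print(ctrl.close_job())"
```

```text
time: 28.0
force: [0.6, -0.5, -0.2]
the job is handed in; nothing more can be done
None
```

I pressed the stop until it latched, stood the spatula handle-down in the blue pot leaning out on the side away from the table, then twisted the stop so it popped back up, and handed the job in at 28 s; the last camera checks showed the pot still in place.

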